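# Push a spent ink cartridge through the flap of the recycling box

### The arm

A 7-joint arm with a two-finger parallel gripper is mounted at the origin on the work surface. World frame = base frame: x ahead of the robot, y to its left, z up, the work surface at z = 0. Lengths are in mm, angles in rad, forces in N, time in s.
With the tool pointing down it reaches from about 400 to 875 mm from the base axis. Payload 4.4 kg.
Tool frame: the origin (TCP) lies at the very end of the fingers, on their centre line; the grasp point (between the pads) lies 19 mm behind it; z points along the fingers, y is the line along which they close (so a half turn about z gives the same grasp; the last joint's range is limited). The gripper opens to 85 mm and grips with 20 to 120 N. Pads are 22 mm wide; open, the fingers measure 114 mm over their backs; the gripper's body (76 mm by 85 mm) begins 54 mm behind the grasp point. The pads swing forward as they close: fully open they stand 13 mm farther back than shut.
Start: joints at [-1.414, 0.628, 0.038, 1.517, -0.027, 0.996, -0.02], TCP at [143.598, 633.954, 192.013] pointing down, gripper open.
Joint ranges: [-3.06, 3.06], [-0.37, 2.12], [-1.25, 1.32], [0.18, 2.47], [-1.1, 4.24], [0.23, 1.98], [-2.94, 2.94]. Speed limits (rad/s): [2.57, 2.57, 3.14, 3.14, 3.14, 3.14, 3.14].

### API

Orientations are given as [roll, pitch, yaw] about the fixed x, y, z axes, in that order (R = Rz(yaw) Ry(pitch) Rx(roll)).
In Python, from cell import ctrl gives the robot as it stands.
- The arm moves only by the tool step_arm, never from a script. Its argument "series" is a list that holds one entry, the list of rows, each a list of 7 numbers: the turn, a rotation vector about the tool's x, y, z as a fraction of full scale, then the shift along the tool's x, y, z as a fraction of full scale, then the closure, from 0 (fully open) to 1 (shut). In form: [[[ax, ay, az, tx, ty, tz, gripper], ...]]. A call has 1 to 12 rows; each row shifts and turns the commanded pose from where the row before left it, along the tool's axes as they then stand; what a row does not reach is not made up. Full scale, the value 1, is 150 mm for a shift and 45 degrees for a turn. A row lasts 1/10 s, in which the tool goes at most 50 mm and 8.59 degrees, less where a joint would pass 70% of its speed; a pose out of reach is approached as far as the arm can. A call with a number of a shift or a turn outside -1 to 1 is refused whole. A call with a gripper value outside its range is refused whole. The fingers move at their own pace and stop on an object; the grip force is fixed at half the most. Time passes only in rows, so rows that do not move let the fingers close. It gives the time, the measured TCP pose, the force, the opening and the grip force at its end, in the units of the state.
- ctrl.read_state(): the state, without advancing time (a new reading comes with each control period).
- ctrl.get_image(name): name is "side" or "top"; returns a dict with "img" (400x640x3 uint8, red, green, blue), "fx", "fy", "cx", "cy" (pixels), "R" (3x3) and "t" (3): a world point X has camera coordinates R X + t. Camera axes: x right, y down, z forward; pixel columns grow to the right and rows downward; lengths in mm; the calibration is good to about 2 mm. A picture is of the moment at which its call begins. There is no depth.
- ctrl.finish_job(): hands the job in; it is judged then, once.
Trained networks look in a picture, given as the dict that the camera call returned (one of the last four; its "shot" number tells which), for a name from the list of things; names that differ only in an ending like _2 or _b are one class to them, and where a whole thing is asked for, a point or a joint stands for the part that bears it (a point fixed in the world has none). Each returns a list of dicts, best first, with "score" (0 to 1); they miss things now and then, are a little off and sometimes report something else, mostly with a low value. They report only what shows in the picture. A call takes as long as a camera call. They do not tell look-alikes from the thing itself.
- ctrl.recognise(picture, thing): "centre" ([column, row] in pixels, amid what is visible of it).
The state is a dict: "clock": time; "qpos": joint angles; "qd": joint speeds; "tau": joint torques, N m; "eef_pos": TCP position; "tool_rot": TCP orientation; "force": force on the tool from outside, world axes, zero at the start; "torque": the same for the moment, N m; "width": finger opening in mm; "gripper_force": force on a finger pad.
Only numpy, scipy, OpenCV 4.12 (cv2) and the standard library are available. Lean on these libraries where they do the work, as an engineer would, in place of code of your own. Each camera call takes 0.05 s, during which the arm holds its last target. There are 200 camera calls.

### The job

A spent ink cartridge lies on the ledge of the recycling box beside the printer. Push the orange self-closing flap wide open with one finger before the cartridge reaches it and, while that finger keeps it open, push the cartridge gently along the ledge with the other finger until it drops into the box; do not pick the cartridge up. Then let the flap swing shut, and leave the ginger jar, the mug and the new ink pack standing where they are.

Things in the scene. Friction and masses are not known exactly. Their poses are not given: they have to be found in the camera images.
- recycle_box: Fixed pale grey box, 290 long, 104 wide (y -48 to +56), 116 tall (all in mm). Origin on the counter, below the sill. x points level from the ledge into the box, y to the left, z up. Ledge: solid, level top at z = 70, x -130 to 0, open at its near end (-x) and left; on its right edge a guide strip 5 high, y -44 to -40. Pit beyond the sill (x = 0).
- sill (a point): Point on the ledge's inner edge, in the plane of the shut flap: box x = 0, y = 0, z = 70; axes as the box's. Here the ledge ends and the doorway stands, y -40 to +50 of the box. It has no lintel, so fingers that point down can travel along the ledge and through it.
- pit_center (a point): Centre of the pit's floor: box x = 78, y = 4, z = 6; axes as the box's. The pit spans box x 0 to 155, y -44 to +52; walls 4 thick up to z = 116; open on top but for a teal hood over x 132 to 160 (top at z = 120).
- flap (a joint): Orange upright flap in the doorway, 4 thick, 80 long, z 73 to 116 of the box. Vertical hinge at box x 0, y +46; shut (0 rad) it reaches y -34. Pushed from the ledge it swings into the box (+x), up to 1.5 rad; at angle a its free edge is at x = 80 sin a, y = 46 - 80 cos a. A spring shuts it when let go: 0.036 N m plus 0.06 N m per rad, 1 to 5 N at a fingertip.
- cartridge_center (a point): Centre of the loose spent cartridge, a black block with cyan, magenta and yellow stripes on top; 26 along its x, 40 along y, 38 tall, about 50 g. It stands on the ledge, its x within 0.15 rad of the box's x, its centre 19 above the ledge, 56 to 66 before the sill and at box y -8 to -18.
- cartridge: The same cartridge; origin at the centre of its underside, z up.
- jar_center (a point): Centre of a loose blue ceramic ginger jar, 76 in diameter, 124 tall, standing on the counter beside the box: leave it.
- mug_center (a point): Centre of a loose white mug, 76 in diameter, 90 tall, with a handle, standing on the counter beside the box: leave it.
- pack_center (a point): Centre of a loose white and blue pack of new ink, 45 by 60 by 80 tall, standing on the counter beside the box: leave it.
Mind the look-alikes: they are no part of the job. What is meant by the cartridge is not blue or red, and is the smaller of those in its own colour.

How it is judged:
By the outcome, as a careful person would: the job done as asked, in the order asked, and still so for the second after the job is handed in, with the robot touching nothing.
It also fails if it takes over 38 s, if anything falls off the work surface, if the arm or the gripper's body presses on something with over 40 N, if the wrist force passes 120 N, or if a joint passes its speed limit or range.

## Working session

There is one attempt and no reset: what is moved stays moved. The work goes in short steps, Python scripts to look and compute and a tool call to move; the robot and the scene stay as the last step left them, time stands still between calls to the robot, and variables do not carry over. Pictures are saved under pics/ and viewed, at most 10 in all, crops included, and the job is handed in when it is done.

Besides the shell and the picture viewer there is one more tool, called after "Call:" by a JSON object that holds its "api" and its "payload", one argument or row to a line. step_arm: Moves the arm, as the interface text tells. Shift numbers are shares of 150 mm and turn numbers shares of 45 degrees, none past 1 either way. Its arguments: {"type":"object","properties":{"series":{"type":"array","items":{"type":"array","items":{"type":"array","items":{"type":"number","minimum":-1,"maximum":1}}}}},"required":["series"]}

```bash
mkdir -p pics; ls
python3 - <<'E'
from cell import ctrl
import cv2,numpy as np,pickle
s=ctrl.read_state();print({k:s[k] for k in('clock','eef_pos','tool_rot','width')})
D={}
for n in('top','side'):
    p=ctrl.get_image(n);cv2.imwrite(f'pics/{n}0.png',p['img'][:,:,::-1]);D[n]=p
    print(n,p['fx'],p['cx'],p['cy'],np.round(p['R'],3).tolist(),np.round(p['t']))
    for t in('recycle_box','flap','cartridge_center','sill','pit_center','jar_center','mug_center','pack_center'):
        try:print(t,[(np.round(r['centre']).tolist(),round(r['score'],2)) for r in ctrl.recognise(p,t)][:4])
        except Exception as e:print(t,e)
pickle.dump(D,open('d0.pkl','wb'))
E
```

```text
pics
{'clock': 0.0, 'eef_pos': array([143.45307696, 633.28451087, 191.0956021 ]), 'tool_rot': array([-3.1397506e+00,  2.6762758e-05,  2.9187910e+00]), 'width': 85.17074489344698}
top 436.70278488440033 316.8577277675269 197.17718086736437 [[0.017, -0.999, 0.03], [-0.987, -0.022, -0.161], [0.162, -0.027, -0.986]] [ 27. 532. 999.]
recycle_box [([294.0, 171.0], 0.66)]
flap [([293.0, 178.0], 0.63)]
cartridge_center [([352.0, 228.0], 0.8), ([289.0, 266.0], 0.78), ([301.0, 210.0], 0.56), ([324.0, 269.0], 0.56)]
sill [([294.0, 170.0], 0.97), ([221.0, 136.0], 0.51)]
pit_center [([292.0, 168.0], 0.58)]
jar_center [([222.0, 137.0], 0.58)]
mug_center [([218.0, 211.0], 0.95)]
pack_center [([376.0, 187.0], 0.85), ([292.0, 170.0], 0.71)]
side 435.5201075923632 313.47608454684 201.204227666323 [[0.891, -0.453, -0.021], [-0.331, -0.618, -0.713], [0.31, 0.643, -0.701]] [-467.  273.  749.]
recycle_box [([323.0, 198.0], 0.93)]
flap [([311.0, 183.0], 0.86)]
cartridge_center [([294.0, 268.0], 0.89), ([226.0, 235.0], 0.84), ([287.0, 200.0], 0.74), ([240.0, 267.0], 0.72)]
sill [([325.0, 200.0], 0.83)]
pit_center [([324.0, 197.0], 0.75)]
jar_center [([318.0, 141.0], 0.86)]
mug_center [([254.0, 162.0], 0.58)]
pack_center [([353.0, 268.0], 0.83)]
```

Run:
```python
import cv2
a=cv2.imread('pics/top0.png');cv2.imwrite('pics/top0c.png',cv2.resize(a[90:300,180:420],None,fx=3.3,fy=2.85*3.3/2.85*0.86,interpolation=cv2.INTER_CUBIC)[:600])
a=cv2.imread('pics/side0.png');cv2.imwrite('pics/side0c.png',cv2.resize(a[110:300,190:430],None,fx=3.1,fy=3.1,interpolation=cv2.INTER_CUBIC))
```

```text
(no output)
```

View pics/top0c.png

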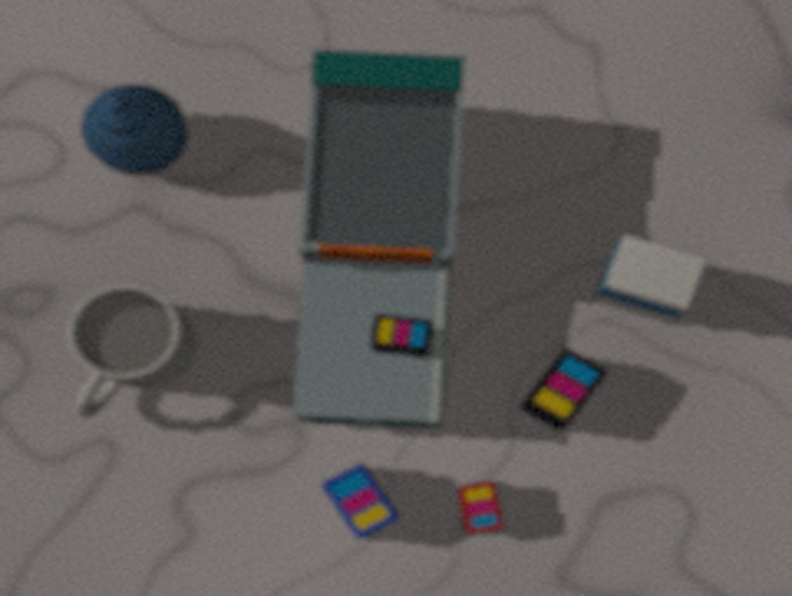

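View pics/side0c.png

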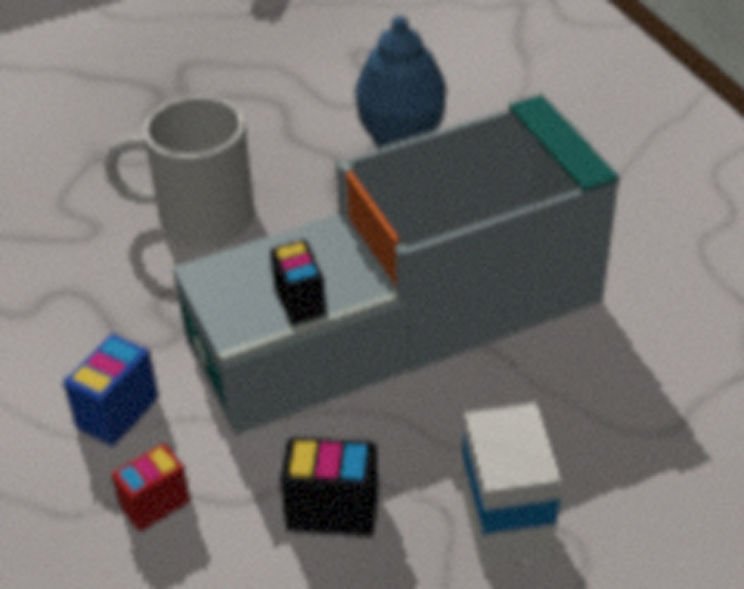

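The used cartridge is the small black block on the ledge, at about (302,208) in the top view. The large black, blue and red ones are look-alikes on the counter. The jar and mug are left of the box and the pack is right. Next I'll fit the box pose from corner pixels in both views.

```bash
cat > h.py <<'E'
import numpy as np
from scipy.optimize import least_squares
def proj(p,X):
    c=np.asarray(X)@np.array(p['R']).T+p['t'];return c[:,:2]/c[:,2:]*[p['fx'],p['fy']]+[p['cx'],p['cy']]
def b2w(q,B):
    B=np.asarray(B,float);c,s=np.cos(q[2]),np.sin(q[2]);return np.c_[q[0]+c*B[:,0]-s*B[:,1],q[1]+s*B[:,0]+c*B[:,1],B[:,2]]
def w2b(q,x,y):
    c,s=np.cos(q[2]),np.sin(q[2]);return c*(x-q[0])+s*(y-q[1]),-s*(x-q[0])+c*(y-q[1])
E
python3 - <<'E'
from h import *;import pickle
D=pickle.load(open('d0.pkl','rb'))
T=lambda u:np.array(u)/[3.3,2.838]+[180,90]
S=lambda u:np.array(u)/3.1+[190,110]
tb=[(-130,56,70),(-130,-48,70),(0,46,116),(0,-34,116),(160,56,120),(160,-48,120),(132,-48,120),(132,56,120)]
tp=T([(297,415),(440,421),(318,251),(433,256),(314,52),(462,58),(462,92),(313,84)])
sb=[(160,56,120),(160,-48,120),(132,56,120),(-130,56,70),(-130,-48,70)]
sp=S([(540,95),(618,178),(511,105),(178,266),(222,357)])
f=lambda q:np.r_[proj(D['top'],b2w(q,tb))-tp,proj(D['side'],b2w(q,sb))-sp].ravel()
r=least_squares(f,[600,50,0],loss='soft_l1');q=r.x
print('box',q,'\nres',np.round(f(q).reshape(-1,2),1).tolist())
# cartridge: top face corners in box coords
ct=[(13,20),(13,-20),(-13,-20),(-13,20)]
tc=T([(376,316),(432,319),(431,350),(374,347)]);sc=S([(305,240),(323,269),(290,280),(272,250)])
def g(c):
    cs,sn=np.cos(c[2]),np.sin(c[2])
    B=[(c[0]+cs*a-sn*b,c[1]+sn*a+cs*b,108) for a,b in ct];W=b2w(q,B)
    return np.r_[proj(D['top'],W)-tc,proj(D['side'],W)-sc].ravel()
r=least_squares(g,[-60,-13,0],loss='soft_l1');print('cart box',r.x,np.round(g(r.x).reshape(-1,2),1).tolist())
np.save('q.npy',q)
E
```

```text
box [ 5.62352087e+02  8.63927294e+01 -3.24134251e-02] 
res [[-1.4, 0.2], [0.9, 0.5], [-0.9, -1.7], [0.1, -1.5], [0.4, -0.9], [1.1, -0.4], [0.5, -0.6], [-0.1, -0.4], [-0.0, -0.3], [-0.3, -0.3], [-1.7, -0.1], [-3.3, 0.4], [-0.6, 3.7]]
cart box [-6.27030149e+01 -1.69358014e+01 -1.75314055e-02] [[-0.3, -1.1], [0.6, -0.9], [0.1, -0.3], [-0.6, -0.5], [-0.9, -0.6], [0.7, 2.3], [-0.8, 2.7], [-2.1, -0.1]]
```

Call:
{"api": "step_arm", "payload": {
  "series": [
    [[0,0,0.184,0,0,0,0],[0,0,0.184,0,0,0,0],[0,0,0.184,0,0,0,0],[0,0,0.184,0,0,0,0],[0,0,0.184,0,0,0,0],[0,0,0.184,0,0,0,0],[0,0,0.184,0,0,0,0],[0,0,0.184,0,0,0,0],[0,0,0,0,0,0,0]]
  ]
}}

```text
clock: 1.8
eef_pos: [143.4, 634.0, 191.9]
tool_rot: [3.141, 0.0, 1.763]
force: [0.1, 0.8, 0.0]
width: 85.7
gripper_force: 0.0
```

Call:
{"api": "step_arm", "payload": {
  "series": [
    [[0,0,0,-0.25,0.1,0,0],[0,0,0,-0.25,0.1,0,0],[0,0,0,-0.25,0.1,0,0],[0,0,0,-0.25,0.1,0,0],[0,0,0,-0.25,0.1,0,0],[0,0,0,-0.25,0.1,0,0],[0,0,0,-0.25,0.1,0,0],[0,0,0,-0.25,0.1,0,0],[0,0,0,-0.25,0.1,0,0],[0,0,0,-0.25,0.1,0,0],[0,0,0,-0.25,0.1,0,0],[0,0,0,-0.25,0.1,0,0]]
  ]
}}

```text
clock: 3.0
eef_pos: [407.0, 225.3, 192.3]
tool_rot: [3.141, -0.0, 1.767]
force: [0.8, 0.6, -0.1]
width: 85.5
gripper_force: 0.0
```

Call:
{"api": "step_arm", "payload": {
  "series": [
    [[0,0,0,-0.25,0.1,0,0],[0,0,0,-0.25,0.1,0,0],[0,0,0,-0.25,0.1,0,0],[0,0,0,-0.22,0.1,0,0],[0,0,0,0,0,0,0],[0,0,0,0,0,0,0]]
  ]
}}

```text
clock: 3.6
eef_pos: [492.9, 94.6, 192.0]
tool_rot: [-3.141, -0.0, 1.763]
force: [0.2, 0.3, 0.1]
width: 85.4
gripper_force: 0.0
```

Call:
{"api": "step_arm", "payload": {
  "series": [
    [[0,0,0,0,0,0.18,0],[0,0,0,0,0,0.18,0],[0,0,0,0,0,0,0]]
  ]
}}

```text
clock: 3.9
eef_pos: [489.2, 96.7, 135.5]
tool_rot: [-3.135, -0.001, 1.767]
force: [0.0, 0.4, 0.7]
width: 85.6
gripper_force: 0.0
```

Run:
```python
from cell import ctrl
import cv2,numpy as np
s=ctrl.read_state();print(s['clock'],s['eef_pos'])
t=ctrl.get_image('top')['img'][110:290,200:400,::-1];d=ctrl.get_image('side')['img'][110:290,190:390,::-1]
cv2.imwrite('pics/a.png',cv2.resize(np.hstack([t,d]),(800,360),interpolation=cv2.INTER_CUBIC))
```

```text
3.9 [489.24603635  96.65234214 135.52273383]
```

View pics/a.png

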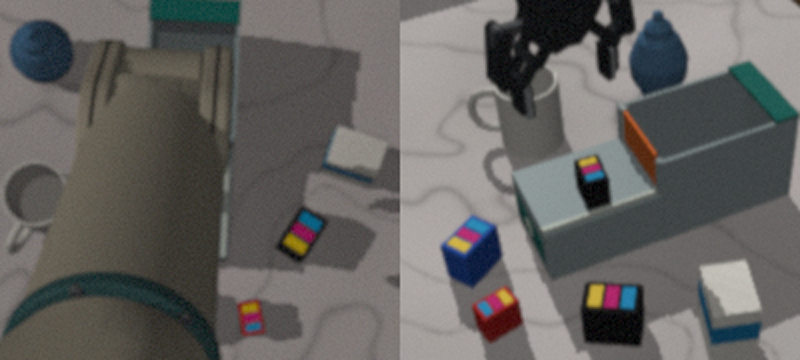

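Run:
```python
from h import *;import pickle
from cell import ctrl
s=ctrl.read_state();print(s['eef_pos'],s['tool_rot'])
D=pickle.load(open('d0.pkl','rb'));q=np.load('q.npy')
e=np.array(s['eef_pos']);d=np.array([.981,.193,0])
for z in(0,13,20):
  print(z,proj(D['side'],[e-50*d+[0,0,z],e+50*d+[0,0,z]]).round(1).tolist())
print(w2b(q,e[0],e[1]))
```

```text
[492.15442849  96.31277034 138.18788785] [-3.14059601e+00 -4.75381598e-04  1.76554890e+00]
0 [[254.6, 188.2], [296.0, 167.0]]
13 [[253.8, 183.2], [295.7, 162.1]]
20 [[253.4, 180.5], [295.5, 159.4]]
(np.float64(-70.4822719287989), np.float64(7.639882072393174))
```

Run:
```python
from h import *
from cell import ctrl
import cv2
s=ctrl.read_state();print(s['eef_pos'],s['width'])
p=ctrl.get_image('side');im=np.clip(p['img'][100:220,210:350,::-1].astype(float)*1.6,0,255).astype('uint8')
im=cv2.resize(im,None,fx=5,fy=5,interpolation=cv2.INTER_CUBIC)
e=np.array(s['eef_pos']);d=np.array([.981,.193,0]);w=np.array([-.193,.981,0])
for z,c in((0,(0,0,255)),(13,(0,255,0))):
  for k in(-42.5,-57,42.5,57):
    for j in (-11,11):
      u=(proj(p,[e+k*d+j*w+[0,0,z]])[0]-[210,100])*5;cv2.circle(im,tuple(int(v) for v in u),3,c,-1)
cv2.imwrite('pics/b.png',im)
```

```text
[492.15442849  96.31277034 138.18788785] 85.2684263396731
```

View pics/b.png

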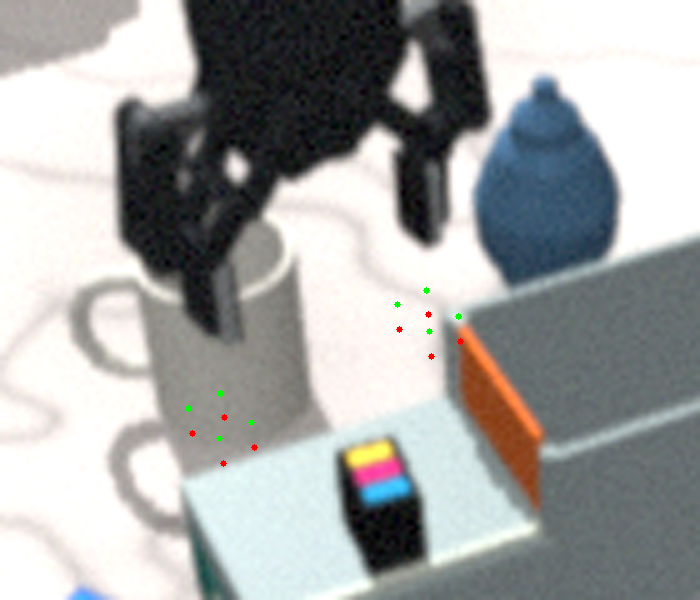

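The fingertips appear about 20 px (50 mm) above the projection of the reported TCP. I'll check this against the start picture, when the arm was at rest.

Run:
```python
from h import *
from cell import ctrl
import cv2,pickle
D=pickle.load(open('d0.pkl','rb'))
for n in D:
  for z in(0,13,50): print(n,z,proj(D[n],[[143.6,634,192+z]]).round(1).tolist())
p=ctrl.get_image('side');s=ctrl.read_state();print(s['clock'],s['eef_pos'],s['qpos'].round(3) if hasattr(s['qpos'],'round') else s['qpos'])
a=D['top']['img'][:,:320,::-1];b=p['img'][60:260,200:360,::-1]
a=D['side']['img'][:200,:320,::-1]; c=D['top']['img'][60:260,0:160,::-1]
im=np.hstack([a,c,b]);im=np.clip(im*1.5,0,255).astype('uint8');im=cv2.resize(im,(800,250));cv2.imwrite('pics/c.png',im)
```

```text
top 0 [[-3.6, 382.5]]
top 13 [[-8.6, 384.4]]
top 50 [[-23.4, 389.9]]
side 0 [[56.1, 77.6]]
side 13 [[53.8, 72.7]]
side 50 [[47.0, 58.3]]
4.1 [493.3928987   95.99967329 139.13339958] [-0.495  0.518  0.36   1.988 -0.281  0.681  0.235]
```

View pics/c.png

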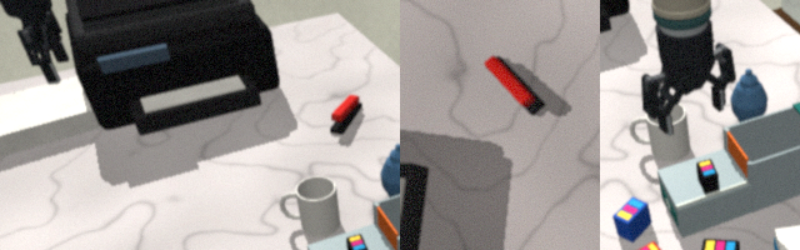

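The offset shows in the start picture too: tips at about (46,57) against (56,78) predicted. The tips really do sit well above the reported TCP, so I'll go down carefully, watching force and pictures. I'll also correct the lateral position by about −3 mm in y.

Call:
{"api": "step_arm", "payload": {
  "series": [
    [[0,0,0,-0.02,0,0.12,0],[0,0,0,0,0.01,0.12,0],[0,0,0,0,0,0.0,0],[0,0,0,0,0,0,0]]
  ]
}}

```text
clock: 4.5
eef_pos: [495.3, 92.8, 102.9]
tool_rot: [3.14, -0.0, 1.763]
force: [0.4, -0.1, -0.3]
width: 85.5
gripper_force: 0.0
```

```bash
cat > look.py <<'E'
from h import *
from cell import ctrl
import cv2,sys
q=np.load('q.npy')
s=ctrl.read_state();e=np.array(s['eef_pos']);print(s['clock'],e.round(1),'box',np.round(w2b(q,e[0],e[1]),1),s['tool_rot'][2],s['force'],s['width'])
p=ctrl.get_image('side')
x0,y0,w,h,k=210,100,140,120,5
im=cv2.resize(np.clip(p['img'][y0:y0+h,x0:x0+w,::-1].astype(float)*1.6,0,255).astype('uint8'),None,fx=k,fy=k,interpolation=cv2.INTER_CUBIC)
yw=s['tool_rot'][2];d=np.array([np.sin(yw),-np.cos(yw),0]);v=np.array([np.cos(yw),np.sin(yw),0])
for z,c in((float(sys.argv[2]),(0,255,0)),):
  for a in(-42.5,-57,42.5,57):
    for j in (-11,11):
      u=(proj(p,[e+a*d+j*v+[0,0,z]])[0]-[x0,y0])*k;cv2.circle(im,tuple(int(t) for t in u),3,c,-1)
cv2.imwrite(sys.argv[1],im)
E
python3 look.py pics/d.png 55
```

```text
4.5 [495.3  92.8 102.9] box [-67.2   4.2] 1.7631246344844254 [ 0.35375882 -0.13988808 -0.32199273] 85.50341805005581
```

View pics/d.png

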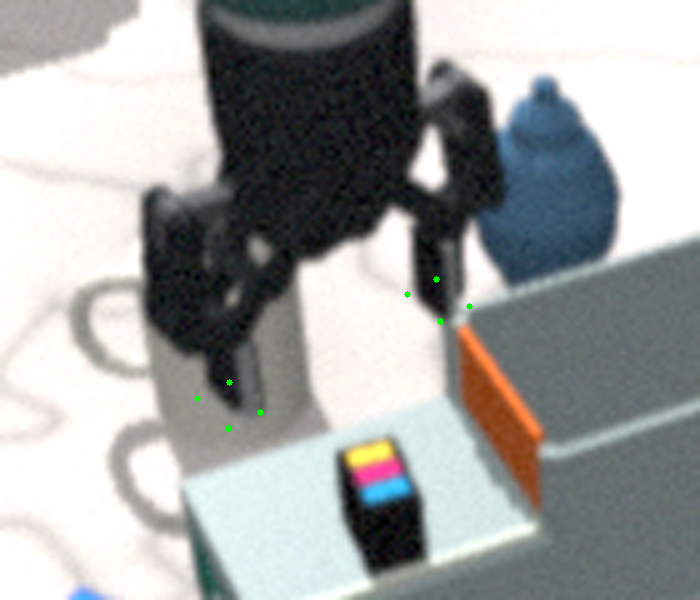

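Run:
```python
from h import *
from cell import ctrl
import cv2
s=ctrl.read_state();e=np.array(s['eef_pos']);yw=s['tool_rot'][2]
d=np.array([np.sin(yw),-np.cos(yw),0]);v=np.array([np.cos(yw),np.sin(yw),0])
p=ctrl.get_image('top');x0,y0,w,h,k=200,100,160,120,5
im=cv2.resize(np.clip(p['img'][y0:y0+h,x0:x0+w,::-1].astype(float)*2.2,0,255).astype('uint8'),None,fx=k,fy=k,interpolation=cv2.INTER_CUBIC)
for z,c in((13,(0,255,0)),(55,(0,0,255))):
  for a in(-42.5,-57,42.5,57):
    for j in (-11,11):
      u=(proj(p,[e+a*d+j*v+[0,0,z]])[0]-[x0,y0])*k;cv2.circle(im,tuple(int(t) for t in u),3,c,-1)
for z in (73,150,250,350):
  u=(proj(p,[e+[0,0,z]])[0]-[x0,y0])*k;cv2.circle(im,tuple(int(t) for t in u),5,(255,0,255),-1)
cv2.imwrite('pics/e.png',im)
```

```text
(no output)
```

View pics/e.png

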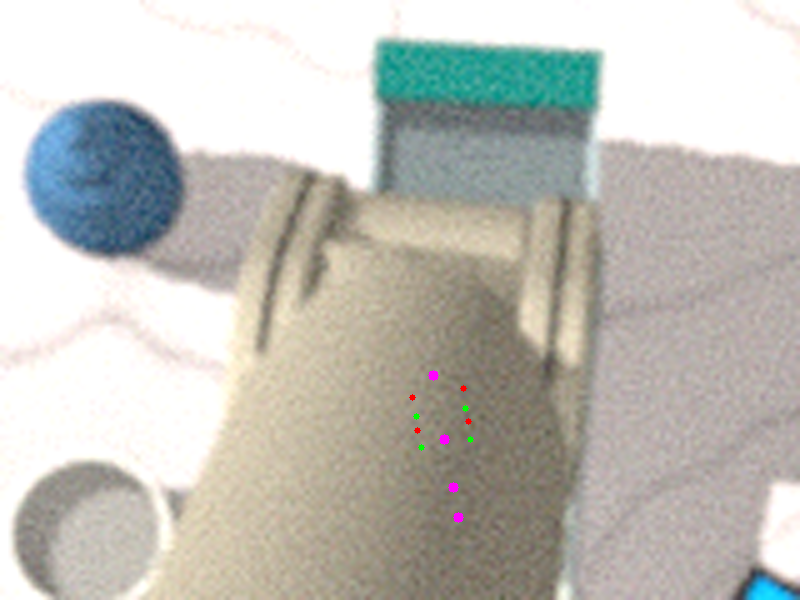

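Call:
{"api": "step_arm", "payload": {
  "series": [
    [[0,0,0,0,0,0.1,0],[0,0,0,0,0,0.1,0],[0,0,0,0,0,0.07,0],[0,0,0,0,0,0,0],[0,0,0,0,0,0,0]]
  ]
}}

```text
clock: 5.1
eef_pos: [495.1, 92.5, 61.9]
tool_rot: [3.141, 0.0, 1.763]
force: [0.2, -0.2, -0.4]
width: 85.4
gripper_force: 0.0
```

```bash
python3 look.py pics/f.png 13
```

```text
5.1 [495.1  92.5  61.9] box [-67.4   3.9] 1.7625790968787096 [ 0.19540989 -0.2417817  -0.42991527] 85.40968640160494
```

View pics/f.png

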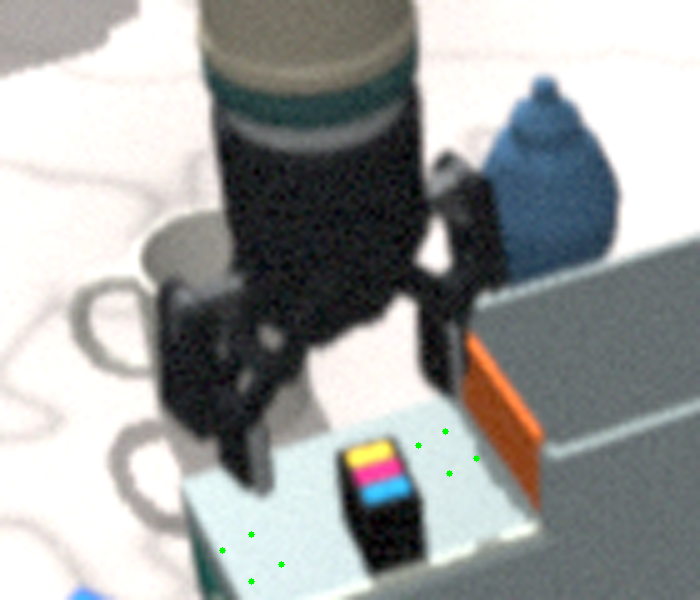

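Call:
{"api": "step_arm", "payload": {
  "series": [
    [[0,0,0,0,0,0.02,0],[0,0,0,0,0,0.02,0],[0,0,0,0,0,0.0,0]]
  ]
}}

```text
clock: 5.45
eef_pos: [494.6, 92.5, 55.3]
tool_rot: [-3.141, -0.0, 1.763]
force: [-0.1, 0.4, -0.7]
width: 85.6
gripper_force: 0.0
```

Call:
{"api": "step_arm", "payload": {
  "series": [
    [[0,0,0,0,0,0.02,0],[0,0,0,0,0,0.02,0],[0,0,0,0,0,0.0,0]]
  ]
}}

```text
clock: 5.75
eef_pos: [494.4, 92.5, 49.1]
tool_rot: [-3.141, -0.0, 1.763]
force: [-0.8, -0.3, -0.6]
width: 85.9
gripper_force: 0.0
```

No contact at TCP 49, which confirms that the tips sit higher than the reported TCP. I'll continue down.

Call:
{"api": "step_arm", "payload": {
  "series": [
    [[0,0,0,0,0,0.04,0],[0,0,0,0,0,0.04,0],[0,0,0,0,0,0.02,0],[0,0,0,0,0,0.0,0],[0,0,0,0,0,0.0,0]]
  ]
}}

```text
clock: 6.25
eef_pos: [494.8, 92.4, 34.4]
tool_rot: [-3.141, 0.0, 1.763]
force: [-0.3, 0.0, -0.9]
width: 85.4
gripper_force: 0.0
```

```bash
python3 look.py pics/g.png 51
```

```text
6.25 [494.8  92.4  34.4] box [-67.8   3.8] 1.7625303180911445 [-0.28652579  0.01028757 -0.90226277] 85.35807557006227
```

View pics/g.png

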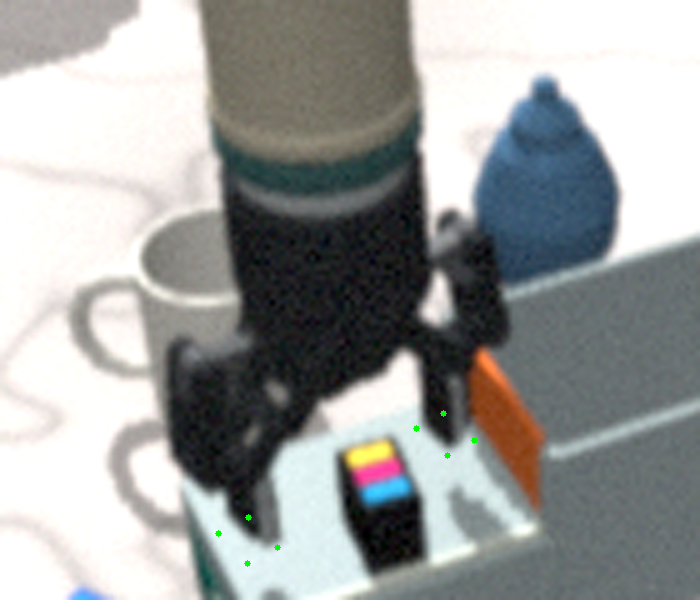

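Call:
{"api": "step_arm", "payload": {
  "series": [
    [[0,0,0,0,0,0.03,0],[0,0,0,0,0,0.02,0],[0,0,0,-0.008,0.033,0,0],[0,0,0,-0.008,0.033,0,0],[0,0,0,-0.008,0.033,0,0],[0,0,0,-0.008,0.033,0,0],[0,0,0,-0.008,0.033,0,0],[0,0,0,0,0,0,0]]
  ]
}}

```text
clock: 7.1
eef_pos: [520.5, 91.2, 26.8]
tool_rot: [-3.141, 0.0, 1.763]
force: [-2.0, 0.0, 1.1]
width: 85.6
gripper_force: 1.1
```

Call:
{"api": "step_arm", "payload": {
  "series": [
    [[0,0,0,-0.008,0.033,0,0],[0,0,0,-0.008,0.033,0,0],[0,0,0,-0.008,0.033,0,0],[0,0,0,-0.008,0.033,0,0],[0,0,0,-0.008,0.033,0,0],[0,0,0,-0.008,0.033,0,0],[0,0,0,0,0,0,0]]
  ]
}}

```text
clock: 7.8
eef_pos: [552.6, 89.5, 27.2]
tool_rot: [3.139, 0.001, 1.762]
force: [0.4, -2.5, -0.5]
width: 85.3
gripper_force: 1.0
```

```bash
python3 look.py pics/h.png 54
```

```text
7.8 [552.6  89.5  27.2] box [-9.9  2.8] 1.7620359153495704 [ 0.37506496 -2.50930692 -0.48740116] 85.26011076972549
```

View pics/h.png

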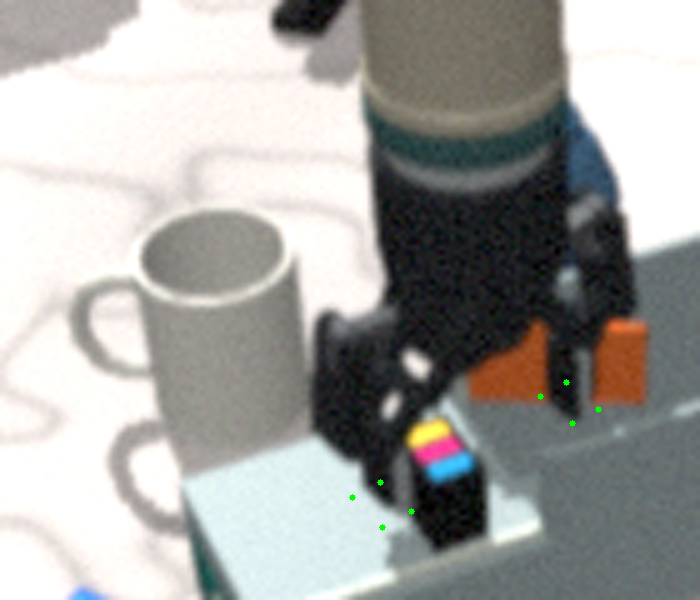

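The picture shows the flap swung wide open by the lead finger, with its plate spanning (470–645, 320–400). The rear finger is against the cartridge at (445,490), which is still short of the sill. I'll go on gently.

Call:
{"api": "step_arm", "payload": {
  "series": [
    [[0,0,0,-0.008,0.033,0,0],[0,0,0,-0.008,0.033,0,0],[0,0,0,-0.008,0.033,0,0],[0,0,0,-0.008,0.033,0,0],[0,0,0,-0.008,0.033,0,0],[0,0,0,-0.008,0.033,0,0],[0,0,0,0,0,0,0]]
  ]
}}

```text
clock: 8.55
eef_pos: [582.9, 88.3, 27.1]
tool_rot: [3.14, 0.001, 1.762]
force: [0.3, -2.1, -0.8]
width: 85.0
gripper_force: 0.7
```

```bash
cat > chk.py <<'E'
from h import *
from cell import ctrl
import cv2
q=np.load('q.npy');s=ctrl.read_state();e=s['eef_pos'];print(s['clock'],'box',np.round(w2b(q,e[0],e[1]),1),np.round(s['force'],1))
p=ctrl.get_image('side');hsv=cv2.cvtColor(p['img'],cv2.COLOR_RGB2HSV)[100:230,210:400]
def blob(m):
    n,l,st,c=cv2.connectedComponentsWithStats(m.astype('uint8'));return [(int(st[i,4]),(st[i,:4]+[210,100,0,0]).tolist()) for i in range(1,n) if st[i,4]>8]
H,S,V=cv2.split(hsv)
print('orange',blob((H>4)&(H<16)&(S>150)));print('yellow',blob((H>20)&(H<32)&(S>130)));print('magenta',blob((H>155)&(H<175)&(S>120)));print('cyan',blob((H>92)&(H<110)&(S>150)))
print('net',[(np.round(r['centre']).tolist(),round(r['score'],2)) for r in ctrl.recognise(p,'cartridge')])
E
python3 chk.py
```

```text
8.55 box [20.4  2.6] [ 0.3 -2.1 -0.8]
orange [(12, [393, 113, 7, 6]), (215, [311, 160, 22, 19]), (27, [304, 165, 6, 7])]
yellow [(24, [305, 178, 7, 6])]
magenta [(28, [306, 182, 9, 7]), (40, [219, 224, 11, 6])]
cyan [(35, [309, 185, 9, 8]), (65, [223, 219, 13, 9])]
net [([314.0, 192.0], 0.63), ([297.0, 269.0], 0.6), ([226.0, 240.0], 0.59), ([324.0, 201.0], 0.48)]
```

Call:
{"api": "step_arm", "payload": {
  "series": [
    [[0,0,0,-0.008,0.033,0,0],[0,0,0,0,0,0,0.05],[0,0,0,0,0,0,0.1],[0,0,0,0,0,0,0.14],[0,0,0,0,0,0,0.18],[0,0,0,0,0,0,0.18],[0,0,0,0,0,0,0.18]]
  ]
}}

```text
clock: 9.35
eef_pos: [589.3, 88.2, 28.9]
tool_rot: [3.136, 0.001, 1.762]
force: [1.5, -1.2, 8.9]
width: 70.0
gripper_force: 1.2
```

```bash
python3 chk.py
```

```text
9.35 box [26.9  2.7] [ 1.5 -1.2  8.9]
orange [(187, [314, 160, 19, 18]), (20, [309, 165, 5, 5])]
yellow []
magenta [(41, [219, 224, 11, 6])]
cyan [(71, [223, 219, 14, 9])]
net [([296.0, 270.0], 0.89), ([226.0, 239.0], 0.65), ([238.0, 267.0], 0.59)]
```

The force reading is +9 N up because closing lowered the tips onto the ledge. I'll lift a little and push 10 mm further to be sure the cartridge is in.

Call:
{"api": "step_arm", "payload": {
  "series": [
    [[0,0,0,0,0,-0.03,0.18],[0,0,0,0,0,-0.01,0.18],[0,0,0,-0.008,0.033,0,0.18],[0,0,0,-0.008,0.033,0,0.18],[0,0,0,0,0,0,0.18]]
  ]
}}

```text
clock: 9.95
eef_pos: [597.2, 87.8, 32.6]
tool_rot: [3.142, 0.0, 1.763]
force: [0.1, -1.9, -0.2]
width: 70.4
gripper_force: 0.7
```

```bash
python3 chk.py
```

```text
9.95 box [34.7  2.5] [ 0.1 -1.9 -0.2]
orange [(18, [313, 161, 5, 7]), (226, [316, 160, 22, 18])]
yellow []
magenta [(41, [219, 224, 11, 6])]
cyan [(69, [223, 219, 13, 9])]
net [([296.0, 269.0], 0.94), ([241.0, 265.0], 0.92), ([224.0, 237.0], 0.72)]
```

Call:
{"api": "step_arm", "payload": {
  "series": [
    [[0,0,0,0,0,-0.2,0.18],[0,0,0,0,0,-0.2,0.18],[0,0,0,0,0,-0.2,0.18],[0,0,0,0,0,-0.2,0.18],[0,0,0,0,0,-0.2,0.18],[0,0,0,0,0,-0.2,0.18],[0,0,0,0,0,0,0.18]]
  ]
}}

```text
clock: 10.75
eef_pos: [599.7, 88.5, 217.4]
tool_rot: [3.133, -0.0, 1.763]
force: [0.3, 0.5, 0.7]
width: 69.9
gripper_force: 0.0
```

Call:
{"api": "step_arm", "payload": {
  "series": [
    [[0,0,0,0.25,-0.1,0,0.18],[0,0,0,0.25,-0.1,0,0.18],[0,0,0,0.25,-0.1,0,0.18],[0,0,0,0.25,-0.1,0,0.18],[0,0,0,0.25,-0.1,0,0.18],[0,0,0,0.25,-0.1,0,0.18],[0,0,0,0.25,-0.1,0,0.18],[0,0,0,0.25,-0.1,0,0.18],[0,0,0,0.25,-0.1,0,0.18],[0,0,0,0,0,0,0.18],[0,0,0,0,0,0,0.18]]
  ]
}}

```text
clock: 11.85
eef_pos: [398.3, 394.3, 212.2]
tool_rot: [-3.14, 0.001, 1.766]
force: [-0.3, -1.6, 0.5]
width: 70.3
gripper_force: 0.0
```

```bash
python3 chk.py
python3 - <<'E'
from h import *
from cell import ctrl
import pickle,cv2
D=pickle.load(open('d0.pkl','rb'));q=np.load('q.npy')
p=ctrl.get_image('top')
for t in('cartridge','flap','jar_center','mug_center','pack_center'):
  print(t,[(np.round(r['centre']).tolist(),round(r['score'],2)) for r in ctrl.recognise(p,t)][:5])
hsv=cv2.cvtColor(p['img'],cv2.COLOR_RGB2HSV)
for n,lo,hi in(('y',20,32),('m',155,175),('c',92,110),('orange',4,16)):
  m=cv2.inRange(hsv,(lo,120,30),(hi,255,255))[100:300,200:420];k,l,st,c=cv2.connectedComponentsWithStats(m)
  print(n,[(int(st[i,4]),(st[i,:4]+[200,100,0,0]).tolist()) for i in range(1,k) if st[i,4]>6])
print('pit px',proj(p,b2w(q,[(0,52,6),(155,-44,6),(78,4,6)])).round().tolist())
E
```

```text
11.85 box [-173.9  302.4] [-0.3 -1.6  0.5]
orange [(9, [386, 105, 5, 6]), (227, [302, 166, 16, 34])]
yellow []
magenta [(41, [219, 224, 11, 6])]
cyan [(68, [223, 219, 13, 9])]
net [([226.0, 236.0], 0.79), ([240.0, 267.0], 0.73), ([297.0, 268.0], 0.7), ([351.0, 266.0], 0.61)]
cartridge [([353.0, 227.0], 0.6), ([323.0, 270.0], 0.53), ([288.0, 268.0], 0.52), ([296.0, 168.0], 0.47)]
flap [([291.0, 179.0], 0.68)]
jar_center [([220.0, 137.0], 0.72)]
mug_center [([218.0, 210.0], 0.63)]
pack_center [([377.0, 186.0], 0.71), ([291.0, 178.0], 0.54)]
y [(94, [341, 226, 14, 12]), (22, [321, 262, 8, 4]), (39, [288, 268, 9, 8])]
m [(76, [345, 221, 14, 11]), (46, [284, 263, 10, 8]), (37, [321, 266, 10, 7])]
c [(268, [206, 121, 27, 28]), (17, [228, 133, 8, 7]), (20, [226, 141, 8, 7]), (20, [220, 142, 5, 8]), (81, [349, 215, 13, 11]), (82, [279, 255, 13, 11]), (14, [324, 272, 6, 3])]
orange [(180, [277, 175, 34, 8]), (13, [323, 260, 7, 6]), (11, [320, 262, 6, 5])]
pit px [[276.0, 186.0], [318.0, 128.0], [297.0, 156.0]]
```

The flap is shut, spanning columns 277–311 as at the start. The cartridge shows in the pit at (296,168), and the jar, mug and pack are where they were.

```bash
python3 -c "
from cell import ctrl
print(ctrl.finish_job())"
```

```text
the job is handed in; nothing more can be done
None
```

The job is handed in: the lead finger held the flap wide open while the other pushed the cartridge along the ledge until it dropped into the box. The flap then swung shut, and the jar, mug and new ink pack still stand where they were.

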